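# Tap the block down onto its parallels

### The arm

A 6-joint arm with a two-finger parallel gripper is mounted at the origin on the work surface. World frame = base frame: x ahead of the robot, y to its left, z up, the work surface at z = 0. Lengths are in m, angles in rad, forces in N, time in s.
With the tool pointing down it reaches from about 0.375 to 0.9 m from the base axis. Payload 3.1 kg.
Tool frame: the origin (TCP) lies midway between the tips of the shut fingers; the grasp point (between the pads) lies 19 mm behind it; x points along the fingers, z is the direction in which the jaws open and shut, and the axes are right-handed (so a half turn about x gives the same grasp; the last joint's range is limited). The gripper opens to 87 mm and grips with 3 to 60 N. Pads are 19 mm wide; open, the fingers measure 117 mm over their backs; the gripper's body (75 mm by 190 mm) begins 51 mm behind the grasp point.
Start: joints at [-1.476, 0.527, 1.433, -0, 1.181, -0.178], TCP at [0.168, -0.602, 0.223] pointing down, gripper open.
Joint ranges: [-3.08, 3.08], [-0.75, 2.2], [0.22, 2.44], [-1.43, 4.57], [0, 2.65], [-2.85, 2.85]. Speed limits (rad/s): [2.79, 2.79, 3.14, 3.14, 3.14, 3.14].

### API

Orientations are given as a unit quaternion [x, y, z, w].
In Python, from rig import robot, optics, workorder gives the robot as it stands.
- The arm moves only by the tool arm_command, never from a script. Its argument "plan" is a list of rows, each a list of 7 numbers: the shift along the tool's x, y, z in cm, then the turn, a rotation vector about the tool's x, y, z in rad, then the finger opening in cm, from 0 to 8.7. In form: [[x, y, z, ax, ay, az, gripper], ...]. A call has 1 to 12 rows; each row shifts and turns the pose as measured when the row begins, along the tool's axes as they then stand; what a row does not reach is not made up. A row lasts 1/8 s, in which the tool goes at most 62.5 mm and 10.7 degrees, less where a joint would pass 70% of its speed; a pose out of reach is approached as far as the arm can. A call with a gripper value outside its range is refused whole. The fingers move at their own pace and stop on an object; "grip_force" is the grip in N (left out, the last holds). Time passes only in rows, so rows that do not move let the fingers close. It gives the time, the measured TCP pose, the force and the opening at its end, in the units of the state.
- robot.get_obs(): the state, without advancing time (a new reading comes with each control period).
- optics.camera(name): name is "scene" or "top" or "wrist"; returns (picture, depth): 384x512x3 uint8, blue, green, red; 384x512 float32, m along the optical axis (not along the pixel's ray), 0 where there is no reading.
- optics.camera_info(name): a dict with "mtx" (3x3 intrinsics, pixels), "position" and "rotation" of the camera in the world; the wrist camera has in their place "tool_from_camera" (4x4, takes a point from camera to tool coordinates, whose origin is the TCP and whose axes are the tool frame's). Camera axes: x right, y down, z forward; pixel columns grow to the right and rows downward; lengths in m; the calibration is good to about 2 mm. A picture is of the moment at which its call begins: read the wrist's pose just before it. camera_info takes no time and is no camera call.
- workorder.hand_in(): hands the job in, once; it reports no verdict.
The state is a dict: "time": time; "q": joint angles; "joint_velocities": joint speeds; "joint_torque": joint torques, N m; "position": TCP position; "tool_rot": TCP orientation; "ft_force": force on the tool from outside, world axes, zero at the start; "moment": the same for the moment, N m; "grip_width": finger opening in m.
Only numpy, scipy, OpenCV 4.12 (cv2) and the standard library are available. Lean on these libraries where they do the work, as an engineer would, in place of code of your own. Each camera call takes 0.05 s, during which the arm holds its last target. There are 200 camera calls.

### The job

The aluminium block clamped in the vise has lifted and sits crooked, so the two steel parallels under it are loose. Pick up the white drift and, working over the block's top with its foot, gently tap or press it down until it lies level and neither parallel can slide; do not push on the block with the gripper itself. Then stand the drift upright on the bench top, let go, and leave the other things where they are.

Things in the scene. Friction and masses are not known exactly. Their poses are not given: they have to be found in the camera images.
- vise: Grey low drill-press vise, fixed on a wooden packing board 2 to 16 mm thick. Origin: top of the board, midway between the jaw faces. z up; x across the jaws (screw and T-handle reach to x = -180 mm, fixed jaw to +75 mm), y along the 100 mm long jaws. Bed at z = 22 mm, with a 6 mm high, 50 mm wide rib along the middle; jaw tops at z = 67 mm. The jaws stay clamped.
- block: Aluminium block, 0.56 kg, 80 (vise x) by 90 (vise y) by 30 mm high, held by friction between the jaws. Origin: centre of its underside; axes as the vise's when level. It starts with its middle 4 to 7 mm above its seat, tilted up to 0.06 rad about vise y, either way. It can only move up or down and tilt so. Seated on both parallels, its underside is 46 mm above the vise's origin.
- block_top (a point): Centre of the block's top face (seated: 76 mm above the vise's origin, 9 mm above the jaw tops). It sinks under about 4 N pressed between the parallels and stays where pushed. On the parallels it stops and the force climbs steeply; 15 to 20 N there, 15 to 22 mm from this point near each long edge in turn, then 20 N in the middle, grips both alike. Over 30 N, shocks included, bruises it.
- parallel_a: Loose ground steel parallel, 8 mm (x) by 150 mm (y) by 24 mm high, on edge on the vise bed along the jaw at vise x = -33 mm; its ends stick out beyond the jaws. Origin: centre of its underside.
- parallel_b: The same, along the other jaw at vise x = +33 mm.
- drift: White nylon drift (tapping bar), round, 110 mm high, standing on its foot: the foot (lowest 12 mm) is 22 mm in diameter, the belly above it 30 mm, the upper 58 mm is 24 mm. Origin: centre of the foot's flat face; z along it to the top. 120 g.
- tin: Closed steel tin, 66 mm in diameter, 85 mm high, standing; bystander. Origin: centre of its underside.
- offcut: Pale wood offcut 45 by 130 by 19 mm lying on the bench; bystander. Origin: centre of its underside.
- square: Try square lying on the bench, bystander: dark wood stock 18 by 100 by 14 mm and a steel blade 22 mm wide reaching 149 mm along its x. Origin: centre of the underside of the stock.

How it is judged:
On the way, in this order (a step that is already met when the one before it is completed fails the run):
1. the drift presses on the block (contact force between drift and block above 2 N), for 0.05 s.
2. the block is down and both parallels are gripped under it (contact force between block and parallel_a above 2 N and contact force between block and parallel_b above 2 N), for 0.2 s.
3. the drift stands on the bench again (height (world z) of drift below 0.006 m and angle between drift's own z axis and vertical below 0.1 rad), for 0.2 s.
At the end, for the whole second after the job is handed in: The block lies on both parallels, level within 0.025 rad and its underside no more than 1.5 mm above its seat, gripping each parallel with more than 2 N after the drift has left; the drift stands upright (within 0.1 rad) and still with its foot on the bench (within 6 mm) (all of step 2 and all of step 3 and z of block in the frame of vise below 0.0475 m and angle between block's own z axis and vertical below 0.025 rad and linear speed of drift below 0.02 m/s); the robot touches nothing.
It fails at once if the drift presses on the block with more than 30 N (contact force between drift and block above 30 N).
It fails at once if the gripper itself pushes on the block (over 3 N) (contact force between the fingers and block above 3 N).
It fails at once if the tin is moved by more than 25 mm (distance of tin from where it was at the start of the episode above 0.025 m).
It fails at once if the offcut is moved by more than 25 mm (distance of offcut from where it was at the start of the episode above 0.025 m).
It fails at once if the try square is moved by more than 25 mm (distance of square from where it was at the start of the episode above 0.025 m).
It also fails if it takes over 67 s, if anything falls off the work surface, if the arm or the gripper's body presses on something with over 40 N, if the wrist force passes 120 N, or if a joint passes its speed limit or range.

## Working session

There is one attempt and no reset: what is moved stays moved. The work goes in short steps, Python scripts to look and compute and a tool call to move; the robot and the scene stay as the last step left them, time stands still between calls to the robot, and variables do not carry over. Pictures are saved under pics/ and viewed, about 8 in all and at most 12, crops included, and the job is handed in when it is done.

Besides the shell and the picture viewer there is one more tool, called after "Call:" in YAML: its name, and indented under it one key for each argument. arm_command: Moves the arm, as the interface text tells. Its arguments: {"type":"object","properties":{"plan":{"type":"array"},"grip_force":{"type":"number"}},"required":["plan"]}

```bash
mkdir -p pics; cat > h.py <<'E'
import numpy as np,cv2
from scipy.spatial.transform import Rotation as R
from rig import robot,optics,workorder
def snap(n,tag):
    o=robot.get_obs(); im,d=optics.camera(n); ci=optics.camera_info(n)
    if n=='wrist':
        T=np.eye(4);T[:3,:3]=R.from_quat(o['tool_rot']).as_matrix();T[:3,3]=o['position']
        T=T@np.array(ci['tool_from_camera'])
    else:
        T=np.eye(4);r=np.array(ci['rotation']);T[:3,:3]=r if r.shape==(3,3) else R.from_quat(r).as_matrix();T[:3,3]=ci['position']
    np.savez(f'pics/{tag}.npz',d=d,T=T,K=np.array(ci['mtx']),im=im)
    cv2.imwrite(f'pics/{tag}.png',im); return im,d
def pts(tag):
    f=np.load(f'pics/{tag}.npz');d=f['d'];K=f['K'];T=f['T']
    v,u=np.mgrid[:d.shape[0],:d.shape[1]]
    p=np.stack([(u-K[0,2])/K[0,0]*d,(v-K[1,2])/K[1,1]*d,d],-1)
    w=p@T[:3,:3].T+T[:3,3]; w[d==0]=np.nan; return w
E
python3 - <<'E'
from h import *
a,_=snap('top','top0'); b,_=snap('scene','sc0')
cv2.imwrite('pics/both.png',np.vstack([cv2.resize(a,None,fx=1,fy=.78),b])[:600] if 0 else np.hstack([cv2.resize(a,(400,300)),cv2.resize(b,(400,300))]))
print(robot.get_obs())
for n in('top','scene'):print(optics.camera_info(n))
E
```

```text
{'time': 0.1, 'q': array([-1.47649421e+00,  5.28347270e-01,  1.43375572e+00,  1.05920440e-06,
        1.18142180e+00, -1.78522379e-01]), 'joint_velocities': array([-0.00067101, -0.00118851, -0.0030108 , -0.00121559,  0.00079232,
        0.00175395]), 'joint_torque': array([-7.51687712e-04, -4.40987670e+01, -1.77151126e+01,  6.35447516e-02,
        5.34311368e-02, -3.68717076e-05]), 'position': array([ 0.16836041, -0.60121723,  0.2216913 ]), 'tool_rot': array([ 0.42786344,  0.56381159, -0.42685709,  0.56288755]), 'ft_force': array([0.28428521, 0.05026078, 0.08555302]), 'moment': array([-0.07576289,  0.04397662, -0.04998173]), 'grip_width': 0.08672694796417409}
{'mtx': array([[427.56722868,   0.        , 255.37005581],
       [  0.        , 427.56722868, 195.54625091],
       [  0.        ,   0.        ,   1.        ]]), 'position': array([ 0.42324235, -0.10295588,  1.46268429]), 'rotation': array([-0.69575899,  0.7148788 , -0.04307553,  0.05488375])}
{'mtx': array([[470.34022392,   0.        , 251.85377768],
       [  0.        , 470.34022392, 193.13277068],
       [  0.        ,   0.        ,   1.        ]]), 'position': array([ 1.48792119, -0.23298452,  0.94956925]), 'rotation': array([ 0.69600523,  0.60406839, -0.24748395, -0.29904816])}
```

View pics/top0.png

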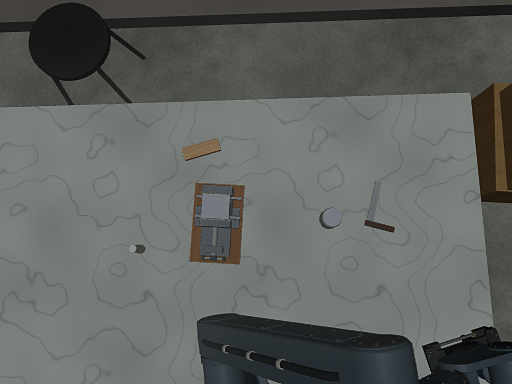

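View pics/sc0.png

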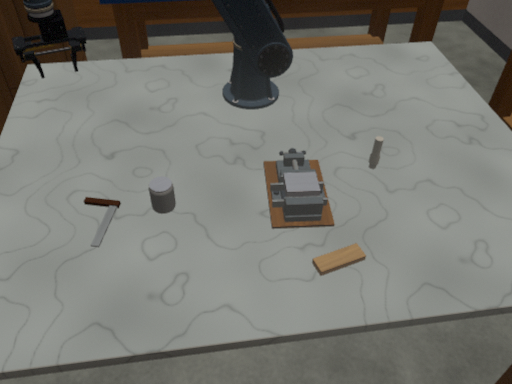

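The top view shows the drift at about (137,248), the vise at (217,222) with the block at (216,206), the tin at (331,217), the square at (378,210) and the offcut at (201,149). The scene view agrees.

```bash
python3 - <<'E'
from h import *
w=pts('top0'); 
def rg(u0,u1,v0,v1): return w[v0:v1,u0:u1].reshape(-1,3)
p=rg(122,152,238,260); q=p[p[:,2]>.1]; print('drift top',len(q),q.mean(0),q.min(0),q.max(0)); q=p[p[:,2]>.02];print('drift all',q.min(0),q.max(0))
print('bench',np.nanmedian(rg(100,120,230,260),0))
p=rg(190,245,183,265); 
q=p[(p[:,2]>.004)&(p[:,2]<.02)];print('board',np.median(q,0),q.min(0),q.max(0))
r=cv2.minAreaRect(q[:,:2].astype(np.float32));print(r)
b=rg(205,227,198,216);print('blk',len(b),np.nanmedian(b,0))
for v in range(184,262,4): print(v,np.round(w[v,196:244:3,2]*1000).astype(int))
print(w[205,215],w[258,215])
s=pts('sc0')[130:172,365:388].reshape(-1,3); q=s[(s[:,2]>.1)];print('scene drift top',len(q),q.mean(0));q=s[(s[:,2]>.03)];print(q.mean(0),q.min(0),q.max(0))
E
```

```text
drift top 49 [0.45611363 0.30930717 0.10827171] [0.44662339 0.29774532 0.1002345 ] [0.46573865 0.32169719 0.11466726]
drift all [0.44389767 0.29456569 0.02141918] [0.47052209 0.32169719 0.11466726]
bench [ 0.47210379  0.42235223 -0.00113737]
board [0.50343771 0.01658039 0.00895203] [ 0.39562242 -0.04046936  0.00400373] [0.67652372 0.14558631 0.01998664]
((0.536249041557312, 0.053039100021123886), (0.18607665598392487, 0.27780061960220337), 88.78662109375)
blk 396 [0.58322179 0.04776523 0.08920153]
184 [13  7  6 13 10  8  5 11  8  8  4 -5  8  1 -2 -2]
188 [ 5  9 74 75 75 74 76 69 79 75 72 75 75 11 10  9]
192 [ 9  7 73 72 77 77 71 73 78 73 80 80 68 10 17 12]
196 [ 8 54 91 94 94 93 93 90 91 88 92 86 35 10  9  3]
200 [ 5 12 96 86 90 90 88 88 88 91 93 90 29  9  9 34]
204 [12 14 88 96 89 86 91 92 89 95 85 88 41 11 13  2]
208 [15 26 96 91 91 92 95 93 83 91 89 84 26 13 14 11]
212 [17 24 90 93 86 85 89 89 94 88 87 82 16 22 19  7]
216 [53 55 89 85 89 93 87 89 86 88 85 68 59 54 25  7]
220 [21 23 73 83 67 73 74 75 74 76 75 73 22 21 21  8]
224 [17 23 78 74 74 77 70 77 72 71 72 75 19 18 21 10]
228
[... 658 characters left out ...]
          66                   70
                   62                   67                   69
 -9223372036854775808                   29                   27
                    7                    6                    5
                    2]
252 [ 8 10 29 34 32 62 70 64 65 25 33 26  7 10 12 -1]
256 [ 7  8 55  6  5 60 60  6 27 34 33 21 10  0  8 -3]
260 [ 5 10  7  8  6 64 63  1 13 54 12 11  6 15  9 -3]
[0.58813619 0.04921106 0.08822293] [0.41799525 0.05491776 0.05673775]
scene drift top 45 [0.46299654 0.30902327 0.10660268]
[0.46720366 0.30714588 0.07223578] [0.44741089 0.29505595 0.0304663 ] [0.47834222 0.3234859  0.11122057]<stdin>:10: RuntimeWarning: invalid value encountered in cast
```

```bash
cat >> h.py <<'E'
def st():
    o=robot.get_obs(); M=R.from_quat(o['tool_rot']).as_matrix(); return o,np.array(o['position']),M
def go(target,yaw_to=None):
    o,p,M=st(); print('t',round(o['time'],2),'pos',p.round(4),'F',np.round(o['ft_force'],1),'w',round(o['grip_width'],4),'q',np.round(o['q'],2))
    print('delta tool cm',(M.T@(np.array(target)-p)*100).round(2),'tilt',M[:,0].round(4))
    # turn to make tool z lie along world y nearest / x nearest
    z=M[:,2]; print('tool y',M[:,1].round(3),'tool z',z.round(3))
E
python3 - <<'E'
from h import *
go([.46,.309,.25])
print(optics.camera_info('wrist'))
E
```

```text
t 0.1 pos [ 0.1684 -0.6012  0.2217] F [0.3 0.1 0.1] w 0.0867 q [-1.48  0.53  1.43  0.    1.18 -0.18]
delta tool cm [ -2.66  52.61 -79.8 ] tilt [-2.0e-04  1.9e-03 -1.0e+00]
tool y [0.963 0.269 0.   ] tool z [ 0.269 -0.963 -0.002]
{'mtx': array([[316.4712041 ,   0.        , 260.15701545],
       [  0.        , 316.4712041 , 186.92350416],
       [  0.        ,   0.        ,   1.        ]]), 'tool_from_camera': array([[-5.67571998e-05, -2.69135392e-01,  9.63102351e-01,
        -1.61270194e-01],
       [ 5.71397880e-04, -9.63102204e-01, -2.69135317e-01,
         7.27113303e-02],
       [ 9.99999835e-01,  5.35039274e-04,  2.08446376e-04,
        -3.32875780e-04],
       [ 0.00000000e+00,  0.00000000e+00,  0.00000000e+00,
         1.00000000e+00]])}
```

Call:
arm_command:
  plan:
    - [-2.6,0,0,0.136,0,0,8.7]
    - [-2.6,0,0,0.136,0,0,8.7]
    - [-1.3,2.7,-5.4,0,0,0,8.7]
    - [-1.3,2.7,-5.4,0,0,0,8.7]
    - [0,2.7,-5.4,0,0,0,8.7]
    - [0,2.7,-5.4,0,0,0,8.7]
    - [0,2.7,-5.4,0,0,0,8.7]
    - [0,2.7,-5.4,0,0,0,8.7]
    - [0,2.7,-5.4,0,0,0,8.7]
    - [0,2.7,-5.4,0,0,0,8.7]
    - [0,2.7,-5.4,0,0,0,8.7]
    - [0,2.7,-5.4,0,0,0,8.7]

```text
time: 1.6
position: [0.4497, -0.0509, 0.3013]
tool_rot: [0.507, 0.496, -0.503, 0.494]
ft_force: [0.3, -0.8, 0.9]
grip_width: 0.0875
```

```bash
python3 - <<'E'
from h import *
go([.5,.048,.30])
E
```

```text
t 1.6 pos [ 0.4497 -0.0509  0.3013] F [ 0.3 -0.8  0.9] w 0.0875 q [-0.37  0.19  1.74  0.01  1.21  1.22]
delta tool cm [ 0.2   4.84 -9.99] tilt [ 0.0019  0.0067 -1.    ]
tool y [ 1.    -0.019  0.002] tool z [-0.019 -1.    -0.007]
```

Call:
arm_command:
  plan:
    - [0,5,-3.3,0,0,0,8.7]
    - [0,5,-3.3,0,0,0,8.7]
    - [0,5,-3.3,0,0,0,8.7]
    - [0,0,0,-0.02,0,0,8.7]
    - [0,0,0,0,0,0,8.7]

```text
time: 2.22
position: [0.6042, 0.0541, 0.2992]
tool_rot: [0.499, 0.505, -0.497, 0.5]
ft_force: [-0.7, -0.7, -0.4]
grip_width: 0.0872
```

```bash
python3 - <<'E'
from h import *
go([.46,.309,.25])
snap('wrist','w1')
w=pts('w1');v=w[...,2]
print(np.round(v[::24,::24]*1000))
E
```

```text
t 2.23 pos [0.6042 0.0541 0.2992] F [-0.7 -0.7 -0.4] w 0.0872 q [-0.1   0.43  1.38  0.01  1.33  1.46]
delta tool cm [  5.13 -14.17 -25.59] tilt [-0.0031  0.0064 -1.    ]
tool y [ 1.     0.009 -0.003] tool z [ 0.009 -1.    -0.006]
[[ -1.   0.  -2.   0.  -1.  -1.  -2.  -1.  18.  17.  17.  18.  -0.  -1.
   -3.  -0.  -1.   0.  -2.  -3.  -2.  -1.]
 [ -1.  -1.  -0.  -1.  -1.  -1.  -2.  -1.  17.  -1.  -1.  -4.  -1.  -1.
   -2.  -0.  -2.  -2.  -1.  -2.  -1.  -1.]
 [ -1.  -0.   1.  -3.  -2.  -0.  -4.   0.   1.   0.  -0.  -2.  -1.  -1.
   -2.  -2.  -1.  -1.  -3.   0.  -1.  -0.]
 [ -1.  -2.  -1.  -2.   0.  -1.  -0.  -1.  -3.  -2.  -2.  -1.  -1.  -1.
   -1.   1.  -0.  -0.  -2.  -2.  -0.  -0.]
 [ -1.  -1.  -1.  -1.  -2.  -1.  -1.  -2.  -1.   8.  -2.  -0.  -1.  -1.
   -1.  -0.  -2.   1.  -0.  -1.  -2.  -0.]
 [ -1.  -2.  -2.   0.  -1.  -2.  -0.  -0.  -1.   9.  76.  75.  77.   9.
   -1.  -1.   0.   0.  -2.  -2.  -2.   0.]
 [ -1.  -2.  -2.  -1.  -1.  -1.  -0.  -3.  -2.   8.  91.  93.  89.  51.
   -1.  -3.  -0.  -2.  -2.  -1.  -0.  -2.]
 [  0.  -1.   0.  -2.  -1.  -2.  -1.  -1.  -1.  19.  89.  90.  91
[... 270 characters left out ...]
 1.  -3.]
 [384. 385. 384. 385. 376.  -3. 328. 323.  -1.   8.  30.  29.  30.   1.
   -1. 324.  -1.  -2. 380. 384. 384. 383.]
 [391. 392. 392. 388. 386. 386. 384. 386. 385. 386. 385. 385. 385. 385.
  385. 386. 384. 384. 386. 391. 392. 393.]
 [391. 393. 392. 389. 380. 366. 348.  -1.  -1.  -1.  -2.  -2.  -2.  -2.
   -1. 338. 351. 369. 383. 392. 391. 391.]
 [392. 393. 393. 392. 381. 368.  -2.  -1.  -0.  -1. 396. 395. 395. 395.
  396. 394. 396. 394. 394. 394. 394. 395.]
 [406. 405. 405. 406. 405. 406. 405. 406. 405. 405. 405. 405. 405. 405.
  405. 404. 405. 403. 404. 404. 406. 405.]
 [411. 411. 411. 411. 410. 410. 411. 410. 412. 412. 411. 411. 411. 412.
  411. 411. 409. 411. 411. 412. 411. 411.]]
```

View pics/w1.png

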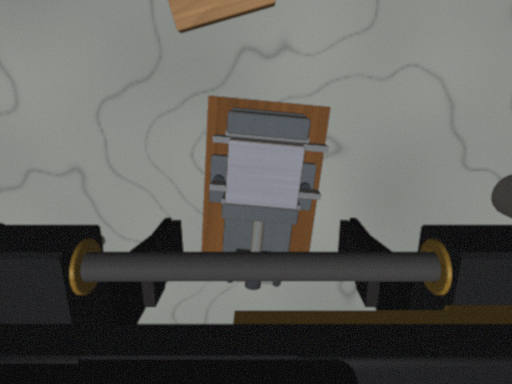

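The wrist view shows the block's top at about (265,175), seated low toward the screw end, with the vise turned about 4° in the image.

```bash
python3 - <<'E'
from h import *
w=pts('w1'); s=w[100:245,190:340].reshape(-1,3); s=s[np.isfinite(s[:,2])]
bench=np.nanmedian(w[180:220,20:150,2]); print('bench',bench)
z=s[:,2]-bench
for lo,hi,n in((.004,.014,'board'),(.07,.082,'jaw'),(.083,.1,'blk')):
    q=s[(z>lo)&(z<hi)]; print(n,len(q),'z',np.median(q[:,2])-bench); r=cv2.minAreaRect(q[:,:2].astype(np.float32)); print(r)
    if n=='blk':
        A=np.c_[q[:,:2]-r[0],np.ones(len(q))]
        c=np.linalg.lstsq(A,q[:,2]-bench,rcond=None)[0];print('slopes',c)
f=np.load('pics/w1.npz');m=((w[...,2]-bench)>.083)&((w[...,2]-bench)<.1); m[240:]=0
print(cv2.minAreaRect(np.argwhere(m)[:,::-1].astype(np.float32)))
# long edges directions for drift: exact position from top camera again
E
```

```text
bench -0.0010657349072836775
board 4686 z 0.009242171040903718
((0.5611385703086853, 0.052733052521944046), (0.1702248454093933, 0.22565163671970367), 85.33863067626953)
jaw 3413 z 0.07602075175368544
((0.5901133418083191, 0.050313591957092285), (0.10147552937269211, 0.13737452030181885), 85.33181762695312)
blk 4783 z 0.09046711523968459
((0.5876861214637756, 0.05073467269539833), (0.09016972780227661, 0.0801529660820961), 85.37052917480469)
slopes [ 0.049786   -0.00391027  0.09031056]
((264.3565673828125, 173.077880859375), (76.41217041015625, 64.7330551147461), 5.19442892074585)
```

Call:
arm_command:
  plan:
    - [0,-2.4,-5.2,0,0,0,8.7]
    - [0,-2.4,-5.2,0,0,0,8.7]
    - [0,-2.4,-5.2,0,0,0,8.7]
    - [0,-2.4,-5.2,0,0,0,8.7]
    - [0,-2.4,-5.2,0,0,0,8.7]
    - [0,0,0,0,0,0,8.7]

```text
time: 3.02
position: [0.4759, 0.3113, 0.3027]
tool_rot: [0.502, 0.501, -0.501, 0.496]
ft_force: [0.0, 0.5, 0.1]
grip_width: 0.0873
```

```bash
python3 - <<'E'
from h import *
go([.46,.309,.25])
snap('wrist','w2')
w=pts('w2');o,p,M=st()
s=w[80:215,120:400].reshape(-1,3); s=s[np.isfinite(s[:,2])]; bench=np.nanmedian(w[150:200,20:100,2]);print(bench)
q=s[(s[:,2]>.09)&(s[:,2]<.13)]; print(len(q),cv2.minEnclosingCircle(q[:,:2].astype(np.float32)),np.median(q,0)); 
t=q[q[:,2]>np.median(q[:,2])-.004];print(cv2.minEnclosingCircle(t[:,:2].astype(np.float32)),t.mean(0))
c=t.mean(0); go([c[0],c[1],.18])
E
```

```text
t 3.02 pos [0.4759 0.3113 0.3027] F [0.  0.5 0.1] w 0.0873 q [0.38 0.37 1.48 0.01 1.3  1.95]
delta tool cm [ 5.28 -1.58  0.27] tilt [-0.0032  0.006  -1.    ]
tool y [ 1.    -0.007 -0.003] tool z [-0.007 -1.    -0.006]
-0.001078106493764247
377 ((0.45752543210983276, 0.31217077374458313), 0.01206817664206028) [0.45939515 0.31267188 0.10872343]
((0.45746687054634094, 0.3121104836463928), 0.01198534481227398) [0.45764896 0.31216993 0.10885137]
t 3.08 pos [0.477  0.3096 0.3028] F [ 0.4 -0.7 -0.8] w 0.087 q [0.38 0.37 1.48 0.01 1.3  1.95]
delta tool cm [12.28 -1.91 -0.18] tilt [-0.0025  0.0048 -1.    ]
tool y [ 1.    -0.009 -0.003] tool z [-0.009 -1.    -0.005]
```

Call:
arm_command:
  plan:
    - [5,-1.0,0,0,0,0,8.7]
    - [5,-0.9,-0.1,0,0,0,8.7]
    - [3,0,0,0,0,0,8.7]
    - [0,0,0,0,0,0,8.7]
    - [0,0,0,0,0,0,8.7]

```text
time: 3.7
position: [0.4626, 0.3028, 0.1736]
tool_rot: [0.508, 0.495, -0.503, 0.495]
ft_force: [-0.2, 0.8, -0.3]
grip_width: 0.087
```

```bash
python3 - <<'E'
from h import *
go([.458,.3115,.062])
E
```

```text
t 3.7 pos [0.4626 0.3028 0.1736] F [-0.2  0.8 -0.3] w 0.087 q [0.38 0.49 1.67 0.   0.97 1.97]
delta tool cm [11.17 -0.54 -0.81] tilt [ 0.0056  0.0045 -1.    ]
tool y [ 1.    -0.021  0.005] tool z [-0.021 -1.    -0.005]
```

Call:
arm_command:
  plan:
    - [1,-0.3,-0.4,-0.01,0,0,8.7]
    - [1,-0.2,-0.4,-0.01,0,0,8.7]
    - [0,0,0,0,0,0,8.7]
    - [0,0,0,0,0,0,8.7]

```text
time: 4.2
position: [0.4601, 0.3119, 0.1557]
tool_rot: [0.505, 0.499, -0.495, 0.501]
ft_force: [0.1, -0.4, -0.0]
grip_width: 0.0872
```

```bash
python3 - <<'E'
from h import *
go([.458,.3115,.062])
for i in range(3): snap('wrist','w3'); go([.458,.3115,.062])
E
```

```text
t 4.2 pos [0.4601 0.3119 0.1557] F [ 0.1 -0.4 -0. ] w 0.0872 q [0.39 0.52 1.68 0.   0.92 1.96]
delta tool cm [ 9.36 -0.32  0.1 ] tilt [ 0.012   0.007  -0.9999]
tool y [ 1.    -0.     0.012] tool z [-0.    -1.    -0.007]
t 4.25 pos [0.46   0.3118 0.1557] F [ 0.1 -0.  -0.1] w 0.0869 q [0.39 0.52 1.68 0.   0.92 1.96]
delta tool cm [ 9.36 -0.31  0.1 ] tilt [ 0.0119  0.007  -0.9999]
tool y [ 1.    -0.     0.012] tool z [-0.    -1.    -0.007]
t 4.3 pos [0.46   0.3118 0.1557] F [ 0.4 -0.9  0.2] w 0.0869 q [0.39 0.52 1.68 0.   0.92 1.96]
delta tool cm [ 9.36 -0.31  0.09] tilt [ 0.0119  0.007  -0.9999]
tool y [ 1.    -0.     0.012] tool z [-0.    -1.    -0.007]
t 4.35 pos [0.4601 0.3117 0.1557] F [0.6 0.1 0.9] w 0.0874 q [0.39 0.52 1.68 0.   0.92 1.96]
delta tool cm [ 9.36 -0.32  0.08] tilt [ 0.0119  0.0069 -0.9999]
tool y [ 1.    -0.     0.012] tool z [-0.    -1.    -0.007]
```

Call:
arm_command:
  plan:
    - [3,-0.2,0.05,0,-0.007,-0.012,8.7]
    - [3,-0.1,0.05,0,0,0,8.7]
    - [2,0,0,0,0,0,8.7]
    - [0,0,0,0,0,0,8.7]
    - [0,0,0,0,0,0,8.7]

```text
time: 4.97
position: [0.46, 0.312, 0.0759]
tool_rot: [0.502, 0.499, -0.498, 0.501]
ft_force: [0.4, -0.3, -0.5]
grip_width: 0.0871
```

```bash
python3 - <<'E'
from h import *
go([.458,.3115,.062])
E
```

```text
t 4.97 pos [0.46   0.312  0.0759] F [ 0.4 -0.3 -0.5] w 0.0871 q [ 0.4   0.65  1.73 -0.    0.76  1.97]
delta tool cm [ 1.39 -0.21  0.05] tilt [ 0.0054  0.0021 -1.    ]
tool y [ 1.    -0.     0.005] tool z [-0.    -1.    -0.002]
```

Call:
arm_command:
  plan:
    - [1.3,-0.2,0.05,0,-0.002,-0.005,8.7]
    - [0,0,0,0,0,0,8.7]
    - [0,0,0,0,0,0,4]
    - [0,0,0,0,0,0,2]
    - [0,0,0,0,0,0,2]
    - [0,0,0,0,0,0,2]
    - [0,0,0,0,0,0,2]
    - [0,0,0,0,0,0,2]
    - [0,0,0,0,0,0,2]
  grip_force: 15

```text
time: 6.1
position: [0.4596, 0.3123, 0.0647]
tool_rot: [0.502, 0.499, -0.498, 0.501]
ft_force: [0.1, -0.1, 0.4]
grip_width: 0.0257
```

```bash
python3 - <<'E'
from h import *
go([.458,.3115,.062])
E
```

```text
t 6.1 pos [0.4596 0.3123 0.0647] F [ 0.1 -0.1  0.4] w 0.0257 q [ 0.4   0.67  1.74 -0.    0.73  1.97]
delta tool cm [ 0.27 -0.16  0.08] tilt [ 0.0049  0.002  -1.    ]
tool y [ 1.    -0.     0.005] tool z [-0.    -1.    -0.002]
```

Call:
arm_command:
  plan:
    - [0,0,0,0,0,0,1]
    - [0,0,0,0,0,0,1]
    - [0,0,0,0,0,0,1]
    - [0,0,0,0,0,0,1]
  grip_force: 50

```text
time: 6.6
position: [0.4596, 0.3123, 0.0646]
tool_rot: [0.502, 0.499, -0.498, 0.501]
ft_force: [0.2, -0.2, -0.9]
grip_width: 0.0224
```

Call:
arm_command:
  plan:
    - [-3,0,0,0,0,0,1]
    - [-4,0,0,0,0,0,1]
    - [-5,0,0,0,0,0,1]
    - [-5,0,0,0,0,0,1]
    - [0,0,0,0,0,0,1]
    - [0,0,0,0,0,0,1]

```text
time: 7.35
position: [0.4568, 0.311, 0.2368]
tool_rot: [-0.499, -0.5, 0.501, -0.5]
ft_force: [-0.0, -0.3, -2.0]
grip_width: 0.0224
```

```bash
python3 - <<'E'
from h import *
a=np.deg2rad(-4.63); vx=np.array([np.cos(a),np.sin(a)]); c=np.array([.5877,.0507])
print('+18',c+.018*vx,'-18',c-.018*vx)
go([*(c+.018*vx),.21])
E
```

```text
+18 [0.60564126 0.04924703] -18 [0.56975874 0.05215297]
t 7.35 pos [0.4568 0.311  0.2368] F [-0.  -0.3 -2. ] w 0.0224 q [ 0.4   0.41  1.6  -0.    1.13  1.97]
delta tool cm [ 2.67 14.89 26.17] tilt [-1.8e-03 -8.0e-04 -1.0e+00]
tool y [ 1.    -0.    -0.002] tool z [-0.    -1.     0.001]
```

Call:
arm_command:
  plan:
    - [0,3,5.2,0,0,0,1]
    - [0,3,5.2,0,0,0,1]
    - [0,3,5.2,0,0,0,1]
    - [0,3,5.2,0,0,0,1]
    - [0,3,5.2,0,0,0,1]
    - [0,0,0,0,0,0,1]
    - [0,0,0,0,0,0,1]

```text
time: 8.22
position: [0.6037, 0.0444, 0.2202]
tool_rot: [0.492, 0.508, -0.506, 0.494]
ft_force: [-0.2, 0.1, -0.7]
grip_width: 0.0223
```

```bash
python3 - <<'E'
from h import *
go([.6071,.0492,.165])
snap('scene','s2');snap('wrist','w4')
s=cv2.imread('pics/s2.png')[120:220,240:360]; b=cv2.imread('pics/w4.png')[90:250,160:360]
cv2.imwrite('pics/c2.png',np.hstack([cv2.resize(s,(480,400),interpolation=2),cv2.resize(b,(320,400))]))
E
```

```text
t 8.22 pos [0.6037 0.0444 0.2202] F [-0.2  0.1 -0.7] w 0.0223 q [-0.11  0.52  1.46 -0.    1.19  1.46]
delta tool cm [ 5.51  0.5  -0.48] tilt [-2.840e-02  2.000e-04 -9.996e-01]
tool y [ 1.     0.003 -0.028] tool z [ 0.003 -1.    -0.   ]
```

View pics/c2.png

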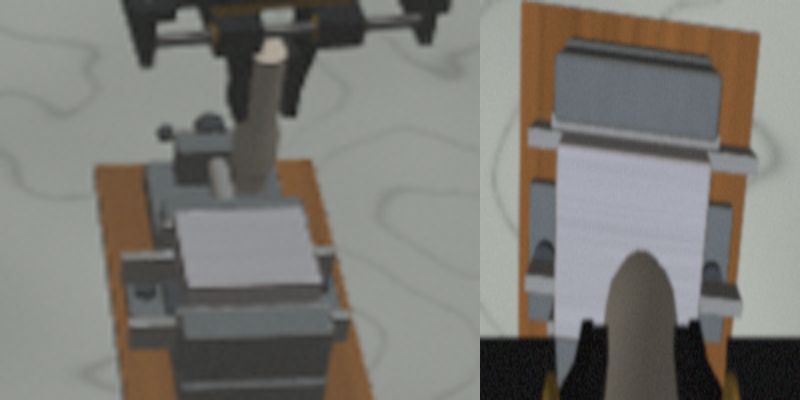

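The drift is held between the pads, with its foot at about (250,185) in the left crop and (640,255) in the right one. I'll measure its lean in the tool frame from the depth.

```bash
cat > ax.py <<'E'
from h import *
snap('wrist','wx'); o,p,M=st()
f=np.load('pics/wx.npz'); w=pts('wx'); loc=(w-p)@M   # tool coords
m=(abs(loc[...,1])<.03)&(abs(loc[...,2])<.02)&(loc[...,0]>.0)&(loc[...,0]<.066)
l=loc[m]; print('n',len(l),l.min(0),l.max(0))
for a in np.arange(0.0,.066,.006):
    q=l[(l[:,0]>=a)&(l[:,0]<a+.006)]
    if len(q)>8: print(round(a,3),len(q),'z mid',((q[:,2].min()+q[:,2].max())/2).round(4),'wid',np.ptp(q[:,2]).round(4),'front y',np.percentile(q[:,1],90).round(4))
E
python3 ax.py
```

```text
n 1285 [ 2.45360537e-05 -1.25372899e-03 -1.88388597e-02] [0.06582662 0.01213138 0.01992864]
0.0 196 z mid 0.0005 wid 0.0388 front y 0.0091
0.006 135 z mid 0.0006 wid 0.0226 front y 0.0088
0.012 264 z mid 0.0009 wid 0.0241 front y 0.0095
0.018 252 z mid 0.0006 wid 0.0277 front y 0.0114
0.024 127 z mid 0.0005 wid 0.0282 front y 0.0118
0.03 104 z mid 0.0003 wid 0.0285 front y 0.0117
0.036 107 z mid 0.0 wid 0.0286 front y 0.0116
0.042 66 z mid 0.0013 wid 0.0265 front y 0.0115
0.06 33 z mid 0.001 wid 0.0148 front y 0.0076
```

Call:
arm_command:
  plan:
    - [0,0.3,-0.3,0,0,0.028,1]
    - [0,0,0,0,0,0,1]
    - [0,0,0,0,0,0,1]

```text
time: 8.75
position: [0.606, 0.0519, 0.222]
tool_rot: [0.499, 0.501, -0.497, 0.503]
ft_force: [-0.0, -0.5, -0.2]
grip_width: 0.0225
```

```bash
python3 - <<'E'
from h import *
go([.6071,.0492,.165])
E
python3 ax.py
```

```text
t 8.75 pos [0.606  0.0519 0.222 ] F [-0.  -0.5 -0.2] w 0.0225 q [-0.1   0.5   1.48  0.    1.15  1.46]
delta tool cm [5.7  0.08 0.27] tilt [ 4.2e-03  1.0e-04 -1.0e+00]
tool y [1.    0.01  0.004] tool z [ 0.01 -1.   -0.  ]
n 1239 [ 2.24227156e-05 -1.32064423e-03 -1.92361247e-02] [0.06432518 0.01238125 0.01951435]
0.0 174 z mid 0.0001 wid 0.0388 front y 0.0093
0.006 130 z mid 0.0001 wid 0.0225 front y 0.009
0.012 285 z mid 0.0001 wid 0.0247 front y 0.01
0.018 233 z mid 0.0002 wid 0.0279 front y 0.0117
0.024 119 z mid -0.0001 wid 0.0281 front y 0.0119
0.03 108 z mid -0.0002 wid 0.0285 front y 0.0118
0.036 100 z mid -0.0004 wid 0.0288 front y 0.0119
0.042 56 z mid 0.0002 wid 0.0266 front y 0.0118
0.06 29 z mid 0.0006 wid 0.0148 front y 0.0078
```

Call:
arm_command:
  plan:
    - [2.5,0,0.1,0,0,-0.002,1]
    - [2,0,0.1,0,0,-0.002,1]
    - [0.5,0,0,0,0,0,1]
    - [0,0,0,0,0,0,1]
    - [0,0,0,0,0,0,1]

```text
time: 9.43
position: [0.6081, 0.0502, 0.1733]
tool_rot: [0.499, 0.501, -0.496, 0.504]
ft_force: [0.6, 0.0, -1.8]
grip_width: 0.022
```

```bash
python3 - <<'E'
from h import *
go([.6071,.0492,.156])
E
```

```text
t 9.43 pos [0.6081 0.0502 0.1733] F [ 0.6  0.  -1.8] w 0.022 q [-0.1   0.56  1.52  0.    1.05  1.46]
delta tool cm [ 1.73 -0.11  0.1 ] tilt [ 5.4e-03 -4.0e-04 -1.0e+00]
tool y [1.    0.01  0.005] tool z [ 0.01 -1.    0.  ]
```

Call:
arm_command:
  plan:
    - [0.6,-0.1,0.1,0,0,-0.004,1]
    - [0.5,0,0,0,0,0,1]
    - [0.2,0,0,0,0,0,1]
    - [0,0,0,0,0,0,1]

```text
time: 9.93
position: [0.6078, 0.049, 0.1608]
tool_rot: [0.498, 0.501, -0.497, 0.504]
ft_force: [-0.6, 0.5, -2.3]
grip_width: 0.0227
```

Call:
arm_command:
  plan:
    - [0.2,0,0,0,0,0,1]
    - [0,0,0,0,0,0,1]

```text
time: 10.18
position: [0.6079, 0.049, 0.1587]
tool_rot: [0.498, 0.501, -0.497, 0.504]
ft_force: [-1.0, 0.0, -1.4]
grip_width: 0.0224
```

Call:
arm_command:
  plan:
    - [0.2,0,0,0,0,0,1]

```text
time: 10.3
position: [0.6081, 0.049, 0.1569]
tool_rot: [0.498, 0.501, -0.497, 0.504]
ft_force: [-1.2, -0.5, -0.7]
grip_width: 0.0226
```

Call:
arm_command:
  plan:
    - [0.1,0,0,0,0,0,1]

```text
time: 10.42
position: [0.6083, 0.049, 0.1562]
tool_rot: [0.498, 0.501, -0.496, 0.504]
ft_force: [-0.5, 0.1, 2.2]
grip_width: 0.0227
```

Call:
arm_command:
  plan:
    - [0.1,0,0,0,0,0,1]

```text
time: 10.55
position: [0.6087, 0.049, 0.1557]
tool_rot: [0.499, 0.501, -0.496, 0.504]
ft_force: [-0.2, -0.0, 3.2]
grip_width: 0.0225
```

Call:
arm_command:
  plan:
    - [0.1,0,0,0,0,0,1]

```text
time: 10.68
position: [0.609, 0.0489, 0.1551]
tool_rot: [0.499, 0.501, -0.496, 0.505]
ft_force: [-1.0, 0.7, 3.0]
grip_width: 0.0225
```

Call:
arm_command:
  plan:
    - [0.1,0,0,0,0,0,1]

```text
time: 10.8
position: [0.6093, 0.0489, 0.1544]
tool_rot: [0.499, 0.5, -0.496, 0.505]
ft_force: [0.1, 0.3, 2.8]
grip_width: 0.0221
```

Call:
arm_command:
  plan:
    - [0.1,-0.04,0,0,0,-0.003,1]
    - [0.1,-0.04,0,0,0,-0.003,1]
    - [0.1,-0.04,0,0,0,-0.003,1]

```text
time: 11.18
position: [0.6096, 0.0489, 0.1518]
tool_rot: [0.498, 0.502, -0.497, 0.503]
ft_force: [0.0, 0.7, 2.5]
grip_width: 0.0223
```

```bash
python3 - <<'E'
from h import *
go([.6071,.0492,.150])
E
```

```text
t 11.18 pos [0.6096 0.0489 0.1518] F [0.  0.7 2.5] w 0.0223 q [-0.1   0.59  1.54 -0.    1.01  1.46]
delta tool cm [ 0.18 -0.25 -0.03] tilt [ 0.0018 -0.0012 -1.    ]
tool y [1.    0.01  0.002] tool z [ 0.01  -1.     0.001]
```

Call:
arm_command:
  plan:
    - [0.1,-0.04,0,0,0,-0.001,1]
    - [0.1,-0.04,0,0,0,-0.001,1]

```text
time: 11.42
position: [0.6097, 0.0489, 0.15]
tool_rot: [0.498, 0.502, -0.497, 0.503]
ft_force: [1.0, -0.0, 4.4]
grip_width: 0.0225
```

Call:
arm_command:
  plan:
    - [0.1,-0.04,0,0,0,-0.001,1]

```text
time: 11.55
position: [0.61, 0.0488, 0.1498]
tool_rot: [0.498, 0.502, -0.497, 0.503]
ft_force: [0.2, 0.3, 9.2]
grip_width: 0.0223
```

Call:
arm_command:
  plan:
    - [0.1,-0.04,0,0,0,-0.001,1]

```text
time: 11.68
position: [0.61, 0.0488, 0.1498]
tool_rot: [0.498, 0.502, -0.497, 0.503]
ft_force: [-0.6, 0.5, 8.7]
grip_width: 0.0223
```

Call:
arm_command:
  plan:
    - [0.1,-0.04,0,0,0,-0.001,1]

```text
time: 11.8
position: [0.6099, 0.0488, 0.1498]
tool_rot: [0.498, 0.501, -0.497, 0.504]
ft_force: [0.2, 0.2, 7.6]
grip_width: 0.0226
```

Call:
arm_command:
  plan:
    - [0.14,-0.03,0,0,0,0,1]

```text
time: 11.92
position: [0.61, 0.0489, 0.1498]
tool_rot: [0.498, 0.501, -0.497, 0.504]
ft_force: [-1.3, 0.3, 11.2]
grip_width: 0.0222
```

Call:
arm_command:
  plan:
    - [0.17,-0.03,0,0,0,0,1]

```text
time: 12.05
position: [0.61, 0.0489, 0.1498]
tool_rot: [0.498, 0.501, -0.497, 0.504]
ft_force: [-1.6, 0.3, 12.0]
grip_width: 0.0224
```

Call:
arm_command:
  plan:
    - [0.21,0,0,0,0,0,1]
    - [0.21,0,0,0,0,0,1]

```text
time: 12.3
position: [0.61, 0.0489, 0.1498]
tool_rot: [0.498, 0.501, -0.496, 0.505]
ft_force: [-2.3, 0.0, 13.8]
grip_width: 0.0228
```

Call:
arm_command:
  plan:
    - [0.22,0,0,0,0,0,1]
    - [0.22,0,0,0,0,0,1]

```text
time: 12.55
position: [0.61, 0.0489, 0.1498]
tool_rot: [0.498, 0.5, -0.496, 0.505]
ft_force: [-2.3, 0.4, 14.1]
grip_width: 0.0227
```

Call:
arm_command:
  plan:
    - [0.26,0,0,0,0,-0.003,1]
    - [0.26,0,0,0,0,-0.003,1]

```text
time: 12.8
position: [0.6102, 0.049, 0.1498]
tool_rot: [0.497, 0.501, -0.497, 0.504]
ft_force: [-2.7, 1.1, 15.9]
grip_width: 0.0226
```

Call:
arm_command:
  plan:
    - [-0.5,0,0,0,0,0,1]
    - [-0.8,0,0,0,0,0,1]
    - [0,0,0,0,0,0,1]

```text
time: 13.18
position: [0.6075, 0.0491, 0.1618]
tool_rot: [0.496, 0.503, -0.499, 0.503]
ft_force: [-0.2, -0.2, -1.5]
grip_width: 0.0224
```

```bash
python3 - <<'E'
from h import *
go([.5710,.0520,.158])
E
python3 ax.py; python3 - <<'E'
from h import *
w=pts('wx'); o,p,M=st(); s=w[60:300,150:380].reshape(-1,3); 
s=s[np.isfinite(s[:,2])]; z=s[:,2]+.0011
bl=s[(z>.078)&(z<.1)]; a=np.deg2rad(-4.63); vx=np.array([np.cos(a),np.sin(a)]); vy=np.array([-vx[1],vx[0]])
d=bl[:,:2]-[.5877,.0507]; u=d@vx; v=d@vy
for lo in np.arange(-.04,.04,.01):
    k=(u>lo)&(u<lo+.01)&(abs(v)<.044)&(abs(v)>.0); print(lo.round(2),k.sum(),(np.median(bl[k,2])+.0011).round(4) if k.sum()>5 else '')
E
```

```text
t 13.18 pos [0.6075 0.0491 0.1618] F [-0.2 -0.2 -1.5] w 0.0224 q [-0.1   0.58  1.53 -0.    1.04  1.46]
delta tool cm [ 0.39 -3.65 -0.33] tilt [-0.0033 -0.0029 -1.    ]
tool y [ 1.     0.011 -0.003] tool z [ 0.011 -1.     0.003]
n 1223 [ 3.04437798e-05 -1.17142238e-03 -1.92715701e-02] [0.06438051 0.01281448 0.01963225]
0.0 165 z mid 0.0002 wid 0.0389 front y 0.0096
0.006 132 z mid -0.0002 wid 0.0222 front y 0.0095
0.012 298 z mid 0.0002 wid 0.026 front y 0.0106
0.018 215 z mid 0.0002 wid 0.0279 front y 0.0121
0.024 118 z mid -0.0004 wid 0.0288 front y 0.0123
0.03 113 z mid -0.0002 wid 0.0288 front y 0.0122
0.036 106 z mid -0.0002 wid 0.0282 front y 0.0122
0.042 42 z mid 0.0009 wid 0.0266 front y 0.0123
0.06 26 z mid 0.0006 wid 0.0148 front y 0.0083
-0.04 0 
-0.03 35 0.0852
-0.02 160 0.0854
-0.01 383 0.0854
0.0 742 0.0854
0.01 920 0.0854
0.02 1310 0.0854
0.03 1426 0.0854
```

Call:
arm_command:
  plan:
    - [0,-1.8,-0.15,0,0.003,0.003,1]
    - [0,-1.8,-0.15,0,0,0,1]
    - [0,0,0,0,0,0,1]

```text
time: 13.6
position: [0.5691, 0.0517, 0.1593]
tool_rot: [0.496, 0.504, -0.498, 0.501]
ft_force: [0.2, 0.6, -1.2]
grip_width: 0.0227
```

```bash
python3 - <<'E'
from h import *
go([.5715,.0522,.150])
E
```

```text
t 13.6 pos [0.5691 0.0517 0.1593] F [ 0.2  0.6 -1.2] w 0.0227 q [-0.1   0.54  1.63  0.    0.98  1.45]
delta tool cm [ 0.93  0.25 -0.04] tilt [-5.5e-03  6.0e-04 -1.0e+00]
tool y [ 1.     0.011 -0.005] tool z [ 0.011 -1.    -0.001]
```

Call:
arm_command:
  plan:
    - [0.4,0.2,0,0,0,0.005,1]
    - [0.2,0,0,0,0,0,1]
    - [0.1,0,0,0,0,0,1]

```text
time: 13.98
position: [0.5733, 0.0514, 0.1514]
tool_rot: [0.498, 0.502, -0.497, 0.503]
ft_force: [-0.3, -0.3, -0.7]
grip_width: 0.0229
```

Call:
arm_command:
  plan:
    - [0.1,-0.02,0,0,0,0,1]
    - [0.1,-0.02,0,0,0,0,1]

```text
time: 14.22
position: [0.5737, 0.0513, 0.1498]
tool_rot: [0.498, 0.502, -0.497, 0.503]
ft_force: [-2.4, -0.3, 9.2]
grip_width: 0.0228
```

Call:
arm_command:
  plan:
    - [0.1,-0.02,0,0,0,0,1]
    - [0.1,-0.02,0,0,0,0,1]

```text
time: 14.48
position: [0.5735, 0.0513, 0.1498]
tool_rot: [0.498, 0.502, -0.496, 0.504]
ft_force: [-1.8, 1.3, 5.4]
grip_width: 0.0224
```

```bash
python3 - <<'E'
from h import *
go([.5715,.0522,.150])
E
```

```text
t 14.47 pos [0.5735 0.0513 0.1498] F [-1.8  1.3  5.4] w 0.0224 q [-0.11  0.55  1.63  0.    0.95  1.45]
delta tool cm [-0.02 -0.2  -0.09] tilt [ 3.5e-03  3.0e-04 -1.0e+00]
tool y [1.    0.011 0.003] tool z [ 0.011 -1.    -0.   ]
```

Call:
arm_command:
  plan:
    - [-0.3,0,0,0,0,0,1]
    - [0,-0.35,0,0,0,-0.004,1]
    - [0.15,0,0,0,0,0,1]
    - [0.1,0,0,0,0,0,1]
    - [0.1,0,0,0,0,0,1]

```text
time: 15.1
position: [0.57, 0.0513, 0.1498]
tool_rot: [0.497, 0.503, -0.497, 0.503]
ft_force: [-2.6, 0.9, 10.5]
grip_width: 0.0223
```

Call:
arm_command:
  plan:
    - [0.15,0,0,0,0,0,1]
    - [0.17,0,0,0,0,0,1]

```text
time: 15.35
position: [0.57, 0.0513, 0.1498]
tool_rot: [0.497, 0.503, -0.497, 0.503]
ft_force: [-2.9, -0.1, 12.1]
grip_width: 0.0225
```

Call:
arm_command:
  plan:
    - [0.21,0,0,0,0,0,1]
    - [0.21,0,0,0,0,0,1]

```text
time: 15.6
position: [0.57, 0.0514, 0.1498]
tool_rot: [0.497, 0.503, -0.497, 0.503]
ft_force: [-3.7, 0.1, 13.3]
grip_width: 0.0223
```

Call:
arm_command:
  plan:
    - [0.26,0.02,0,0,0,0,1]
    - [0.26,0.02,0,0,0,0,1]

```text
time: 15.85
position: [0.5701, 0.0514, 0.1497]
tool_rot: [0.497, 0.502, -0.497, 0.504]
ft_force: [-4.1, -0.3, 16.4]
grip_width: 0.0226
```

Call:
arm_command:
  plan:
    - [0.27,0.02,0,0,0,0,1]
    - [0.27,0.02,0,0,0,0,1]

```text
time: 16.1
position: [0.5701, 0.0514, 0.1497]
tool_rot: [0.497, 0.502, -0.497, 0.504]
ft_force: [-4.3, 0.6, 17.2]
grip_width: 0.0221
```

Call:
arm_command:
  plan:
    - [-0.4,0,0,0,0,0,1]
    - [-0.4,0,0,0,0,0,1]
    - [0,0.9,0.1,0,0,0,1]
    - [0,0.9,0.1,0,0,0,1]
    - [0,0,0,0,0,0,1]

```text
time: 16.73
position: [0.59, 0.0494, 0.1577]
tool_rot: [0.497, 0.502, -0.497, 0.504]
ft_force: [0.2, 0.4, -1.1]
grip_width: 0.0225
```

```bash
python3 - <<'E'
from h import *
go([.5892,.0507,.150])
E
```

```text
t 16.73 pos [0.59   0.0494 0.1577] F [ 0.2  0.4 -1.1] w 0.0225 q [-0.1   0.56  1.58 -0.    0.99  1.45]
delta tool cm [ 0.77 -0.09 -0.13] tilt [ 0.0029 -0.0018 -1.    ]
tool y [1.    0.013 0.003] tool z [ 0.013 -1.     0.002]
```

Call:
arm_command:
  plan:
    - [0.4,-0.08,-0.1,0,0.002,-0.003,1]
    - [0.2,0,0,0,0,0,1]
    - [0.1,0,0,0,0,0,1]
    - [0.1,0,0,0,0,0,1]
    - [0.1,0,0,0,0,0,1]

```text
time: 17.35
position: [0.5887, 0.0505, 0.1498]
tool_rot: [0.496, 0.504, -0.497, 0.503]
ft_force: [-1.9, 0.2, 4.6]
grip_width: 0.0228
```

Call:
arm_command:
  plan:
    - [0.15,0,0,0,0,0,1]
    - [0.2,0,0,0,0,0,1]
    - [0.24,0,0,0,0,0,1]

```text
time: 17.73
position: [0.5888, 0.0506, 0.1498]
tool_rot: [0.497, 0.503, -0.496, 0.504]
ft_force: [-4.0, 0.6, 14.1]
grip_width: 0.0223
```

Call:
arm_command:
  plan:
    - [0.28,0,0,0,0,0,1]
    - [0.28,0,0,0,0,0,1]

```text
time: 17.98
position: [0.5887, 0.0506, 0.1498]
tool_rot: [0.497, 0.502, -0.496, 0.505]
ft_force: [-4.4, 0.0, 15.4]
grip_width: 0.0222
```

Call:
arm_command:
  plan:
    - [0.33,0.02,0,0,0,0,1]
    - [0.33,0.02,0,0,0,0,1]

```text
time: 18.23
position: [0.5887, 0.0507, 0.1498]
tool_rot: [0.497, 0.502, -0.496, 0.505]
ft_force: [-5.6, -0.3, 18.4]
grip_width: 0.0223
```

Call:
arm_command:
  plan:
    - [0.35,0.02,0,0,0,0,1]
    - [0.35,0.02,0,0,0,0,1]
    - [0.35,0.02,0,0,0,0,1]

```text
time: 18.6
position: [0.5886, 0.0508, 0.1497]
tool_rot: [0.497, 0.501, -0.495, 0.506]
ft_force: [-4.7, -0.2, 18.7]
grip_width: 0.0224
```

Call:
arm_command:
  plan:
    - [-0.4,0,0,0,0,0,1]
    - [-3,0,0,0,0,-0.005,1]
    - [-4,0,0,0,0,0,1]
    - [-1,-2.6,-5.2,0,0,0,1]
    - [0,-2.6,-5.2,0,0,0,1]
    - [0,-2.6,-5.2,0,0,0,1]
    - [0,-2.6,-5.2,0,0,0,1]
    - [0,-2.6,-5.2,0,0,0,1]
    - [0,0,0,0,0,0,1]
    - [0,0,0,0,0,0,1]

```text
time: 19.85
position: [0.4527, 0.3159, 0.234]
tool_rot: [0.498, 0.501, -0.496, 0.505]
ft_force: [-0.1, 0.1, -0.0]
grip_width: 0.0223
```

```bash
python3 - <<'E'
from h import *
go([.4596,.3123,.0647]); 
snap('top','t3'); w=pts('t3'); p=w[196:217,203:228].reshape(-1,3); p=p[(p[:,2]>.08)&(p[:,2]<.1)]; b=np.nanmedian(w[225:255,100:120,2])
c=np.linalg.lstsq(np.c_[p[:,:2]-[.5877,.0507],np.ones(len(p))],p[:,2]-b,rcond=None)[0]; print('block plane',c,len(p))
E
python3 ax.py
```

```text
t 19.85 pos [0.4527 0.3159 0.234 ] F [-0.1  0.1 -0. ] w 0.0223 q [ 0.41  0.41  1.61 -0.    1.12  1.97]
delta tool cm [16.93  0.59  0.33] tilt [ 0.0057 -0.0019 -1.    ]
tool y [1.    0.013 0.006] tool z [ 0.013 -1.     0.002]
block plane [-0.00355656 -0.00390758 -0.24289916] 501
n 1258 [ 6.82793788e-06 -1.60519871e-03 -1.97462763e-02] [0.06494937 0.01200292 0.01906303]
0.0 180 z mid -0.0003 wid 0.0388 front y 0.0089
0.006 137 z mid -0.0005 wid 0.0227 front y 0.0085
0.012 287 z mid -0.0004 wid 0.0248 front y 0.0095
0.018 235 z mid -0.0004 wid 0.0278 front y 0.0112
0.024 117 z mid -0.0009 wid 0.0287 front y 0.0114
0.03 111 z mid -0.0008 wid 0.0288 front y 0.0114
0.036 107 z mid -0.0007 wid 0.0284 front y 0.0114
0.042 49 z mid -0.0 wid 0.0259 front y 0.0112
0.06 33 z mid 0.0 wid 0.0148 front y 0.0073
```

Call:
arm_command:
  plan:
    - [4,0.2,0,0,0,0,1]
    - [4,0.1,0,0,0,0,1]
    - [4,0,0,0,0,0,1]
    - [2,0,0,0,0,0,1]
    - [0,0,0,0,0,0,1]
    - [0,0,0,0,0,0,1]

```text
time: 20.7
position: [0.4664, 0.3081, 0.092]
tool_rot: [0.504, 0.496, -0.498, 0.502]
ft_force: [0.7, -0.1, -0.8]
grip_width: 0.0226
```

```bash
python3 - <<'E'
from h import *
go([.4596,.3123,.0647])
E
```

```text
t 20.7 pos [0.4664 0.3081 0.092 ] F [ 0.7 -0.1 -0.8] w 0.0226 q [ 0.39  0.62  1.72 -0.01  0.79  1.97]
delta tool cm [ 2.72 -0.72 -0.42] tilt [ 1.270e-02 -1.000e-04 -9.999e-01]
tool y [ 1.    -0.004  0.013] tool z [-0.004 -1.     0.   ]
```

Call:
arm_command:
  plan:
    - [1.2,0,0,0,0.002,-0.008,1]
    - [0.8,0,0,0,0,0,1]
    - [0.3,0,0,0,0,0,1]
    - [0,0,0,0,0,0,1]

```text
time: 21.2
position: [0.4687, 0.3084, 0.0699]
tool_rot: [0.504, 0.497, -0.498, 0.5]
ft_force: [-0.4, -0.3, -0.3]
grip_width: 0.0225
```

```bash
python3 - <<'E'
from h import *
go([.4596,.3123,.0647])
E
```

```text
t 21.2 pos [0.4687 0.3084 0.0699] F [-0.4 -0.3 -0.3] w 0.0225 q [0.38 0.66 1.72 0.   0.75 1.96]
delta tool cm [ 0.51 -0.91 -0.39] tilt [ 0.0089  0.004  -1.    ]
tool y [ 1.    -0.005  0.009] tool z [-0.005 -1.    -0.004]
```

Call:
arm_command:
  plan:
    - [0.3,0,0,0,-0.002,-0.004,1]
    - [0.1,0,0,0,0,0,1]
    - [0.05,0,0,0,0,0,1]
    - [0,0,0,0,0,0,1]

```text
time: 21.7
position: [0.4688, 0.3088, 0.0655]
tool_rot: [0.503, 0.498, -0.499, 0.5]
ft_force: [0.0, -0.0, -0.8]
grip_width: 0.0222
```

Call:
arm_command:
  plan:
    - [0.1,0,0,0,0,0,1]
    - [0.08,0,0,0,0,0,1]

```text
time: 21.95
position: [0.4691, 0.3089, 0.0646]
tool_rot: [0.503, 0.498, -0.499, 0.5]
ft_force: [-1.8, -0.4, 8.7]
grip_width: 0.0226
```

```bash
python3 - <<'E'
from h import *
go([.4596,.3123,.0647])
E
```

```text
t 21.95 pos [0.4691 0.3089 0.0646] F [-1.8 -0.4  8.7] w 0.0226 q [ 0.38  0.67  1.72 -0.    0.74  1.96]
delta tool cm [-0.02 -0.95 -0.33] tilt [ 0.0061  0.0024 -1.    ]
tool y [ 1.    -0.004  0.006] tool z [-0.004 -1.    -0.002]
```

Call:
arm_command:
  plan:
    - [0,0,0,0,0,0,1]
    - [0,0,0,0,0,0,2.4]
    - [0,0,0,0,0,0,3]
    - [0,0,0,0,0,0,4]
    - [0,0,0,0,0,0,5]
    - [0,0,0,0,0,0,7]
    - [0,0,0,0,0,0,8.7]
    - [0,0,0,0,0,0,8.7]
    - [0,0,0,0,0,0,8.7]

```text
time: 23.08
position: [0.4694, 0.3091, 0.0646]
tool_rot: [0.504, 0.498, -0.499, 0.5]
ft_force: [0.4, 0.1, -0.1]
grip_width: 0.0817
```

```bash
python3 ax.py; python3 - <<'E'
from h import *
go([.4691,.3089,.2])
E
```

```text
n 2889 [ 8.10584062e-05 -2.96002659e-02 -1.99712029e-02] [0.06599875 0.02983567 0.01999728]
0.0 145 z mid -0.0003 wid 0.0231 front y 0.009
0.006 136 z mid -0.0002 wid 0.0232 front y 0.0088
0.012 344 z mid 0.0002 wid 0.0274 front y 0.0098
0.018 263 z mid 0.0002 wid 0.0291 front y 0.0114
0.024 118 z mid -0.0001 wid 0.0281 front y 0.0117
0.03 112 z mid -0.0001 wid 0.0287 front y 0.0116
0.036 98 z mid 0.0001 wid 0.0276 front y 0.0117
0.042 53 z mid 0.0009 wid 0.0266 front y 0.0114
0.06 1617 z mid 0.0 wid 0.04 front y 0.0266
t 23.12 pos [0.4694 0.309  0.0646] F [-0.5 -0.4 -0.5] w 0.0836 q [ 0.38  0.67  1.72 -0.    0.74  1.96]
delta tool cm [-13.54   0.06  -0.02] tilt [ 0.007   0.0028 -1.    ]
tool y [ 1.    -0.004  0.007] tool z [-0.004 -1.    -0.003]
```

Standing free between open fingers. I'll raise straight up, slowly, then check.

Call:
arm_command:
  plan:
    - [-1,0,0,0,0,0,8.7]
    - [-3,0,0,0,0,0,8.7]
    - [-4,0,0,0,0,0,8.7]
    - [-4,0,0,0,0,0,8.7]
    - [-5,0,0,0,0,0,8.7]
    - [-5,0,0,0,0,0,8.7]
    - [0,0,0,0,0,0,8.7]

```text
time: 24.0
position: [0.4679, 0.3084, 0.2954]
tool_rot: [0.505, 0.497, -0.498, 0.5]
ft_force: [0.1, 0.9, 0.0]
grip_width: 0.087
```

```bash
python3 - <<'E'
from h import *
go([0,0,.2])
a,_=snap('top','t4'); b,_=snap('scene','s4'); snap('wrist','w4')
cv2.imwrite('pics/f.png',np.hstack([cv2.resize(b[110:290,60:420],(800,400))]))
w=pts('w4'); s=w[60:225,100:420].reshape(-1,3); t=s[(s[:,2]>.1)&(s[:,2]<.12)]; print('drift top',len(t),t.mean(0))
s=pts('s4')
for nm in('sc0','s4'):
    s=pts(nm); d=s[170:215,280:325].reshape(-1,3); d=d[(d[:,2]>.081)&(d[:,2]<.1)]
    print(nm,len(d),np.linalg.lstsq(np.c_[d[:,:2]-[.5877,.0507],np.ones(len(d))],d[:,2],rcond=None)[0])
E
```

```text
t 24.0 pos [0.4679 0.3084 0.2954] F [0.1 0.9 0. ] w 0.087 q [0.38 0.36 1.51 0.   1.26 1.96]
delta tool cm [  8.97 -46.74  31.09] tilt [ 0.0096  0.0039 -0.9999]
tool y [ 1.    -0.005  0.01 ] tool z [-0.004 -1.    -0.004]
drift top 370 [0.46769527 0.30865571 0.10866241]
sc0 716 [ 0.02870771 -0.00118324  0.08800418]
s4 632 [0.00390255 0.00079075 0.08379683]
```

View pics/f.png

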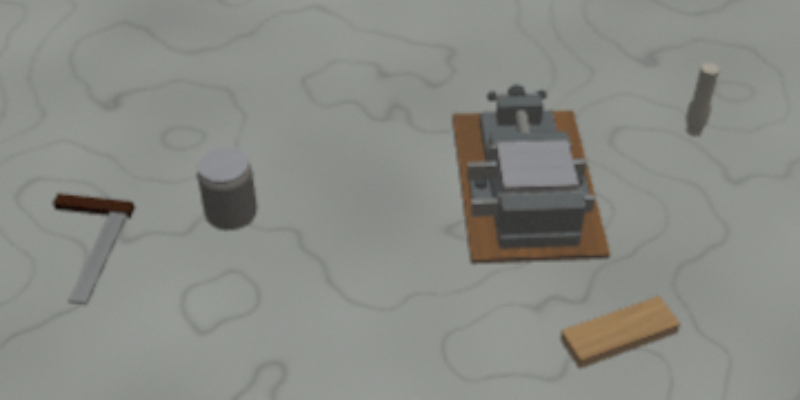

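The picture shows the drift standing upright at (702,100), the block level in the vise at (537,163), and the tin, square and offcut where they were. I'm handing in.

```bash
python3 -c "
from h import *
print(workorder.hand_in())"
```

```text
the job is handed in; nothing more can be done
None
```

The block is pressed down and level on its parallels, the drift is standing on the bench, and the job is handed in at about 24 s.

- **Pressing:** I worked the drift's foot about 20 mm to the fixed-jaw side of centre (about 17 N), then about 19 mm to the screw side (about 18 N), then in the middle (about 20 N). These are the wrist readings plus about 1.3 N for the drift's weight. The tool stopped at the same height, 149.8 mm, at all three spots.
- **Block:** After the first press its top measured 85.4 mm above the bench, against 85.2 mm expected when seated. The last checks showed slopes of 0.004 rad or less, down from about 0.05 rad at the start.
- **Drift:** It stands free and upright about 10 mm from where it started, with its top measured at 109 mm and the open gripper clear above it.
- **Bystanders:** The tin, offcut and square look unmoved in the last picture, though I did not measure them.
- **Not confirmed:** I did not test the parallels' grip directly; I infer it from the forces and the steady height. One block height from the top camera came out wrong because the arm hid its bench reference, so I ignored it. The scene camera put the block's top about 1.5 mm lower than the wrist camera, before allowing for the scene camera's own bench offset, which I did not measure.

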